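Load a block into the dust lock and open its push-and-turn inner door

TASK

Load the timber block into the dust lock: push it off the loading tray until it lies wholly inside the lock between the two doors, then slide the outer door fully shut. Only after that, open the inner door: push its spring knob down and turn it anticlockwise past the safety stop without forcing it, all the way to its end, and let it spring up again. Leave the other loose things on the bench where they are.

Things in the scene. Friction and masses are not known exactly. Their poses are not given: they have to be found in the camera images.
- dust_lock: Low steel channel screwed to the bench. Origin: on the bench top, under the middle of its mouth. +x points into the lock (the way to push the block), +y left of that, z up. Base plate 4 mm thick. Lock chamber x = 0 to 167 mm, 80 mm wide inside, walls 44 mm high; clear roof (44 to 48 mm up) from x = 45 mm on; nearer than that it is open above until the outer door is shut.
- tray_middle (a point): Middle of the loading tray before the mouth, on its floor 4 mm above the bench; axes as dust_lock, 90 mm back (-x) from its origin. Tray x = -195 mm to 0, with two rails 17 mm high, 80 mm apart inside, flared to about 100 mm at the open end.
- block_middle (a point): Centre (half-way up) of the block to pass: brown timber offcut 120 x 50 x 26 mm, about 0.15 kg, flat on the tray, roughly lengthwise. Its y axis runs along the 120 mm, z up. Wholly inside the lock when this point is 60 to 106 mm in +x from the dust_lock origin.
- outer_door (a joint): Sliding outer door, an aluminium L: front plate (96 x 46 mm) and a top flange 52 mm deep (top 54 mm above the bench) that covers the open part of the lock. Value in m: 0 = fully shut (end stop), 0.1 = fully open; opens along dust_lock +y, shuts along -y. Starts 90 to 100 mm open. Friction about 2 N; stays where left.
- stud (a point): Upright steel stud on the outer door's flange, 12 mm in diameter, from 54 to 76 mm above the bench; this point is on its axis, 65 mm up. Push it along dust_lock -y to shut the door. With the door shut it stands at x = 20, y = -20 mm in the dust_lock frame.
- inner_door (a joint): Angle (rad) of inner door and knob, on one upright spindle at x = 170, y = 40 mm of dust_lock. 0 = shut (door across the channel); grows anticlockwise from above; end stop 1.4 = open. Friction 0.08 N m. Knob up: its side pin strikes the safety stop, a tooth on the roof, at about 0.27; pushed down over 5 mm it passes beneath; past about 0.6 it can spring up and not turn back.
- knob (a joint): How far the spring knob is pushed down (m): 0 = up, 0.008 = fully down. The spring needs 3 N to start and 10 N to be fully down.
- knob_bar (a point): Centre of the knob's black bar grip, on the spindle axis, 79 mm above the bench with the knob up. Bar 56 mm long, 14 wide, 32 tall (top 95 mm above the bench), standing on a round skirt 60 mm in diameter whose top is 63 mm above the bench. Its y axis runs along the bar and turns with it; y points to the dust_lock +y when shut. Grip or straddle the bar, or press on the skirt.
- spare_offcut: Bystander: smaller, squarer timber offcut 66 x 90 x 20 mm lying on the bench beside the tray. Origin: middle of its underside. Leave it alone.
- sanding_block: Bystander: sanding block 63 x 111 x 36 mm lying on the bench on the other side of the tray. Origin: middle of its underside. Leave it alone.
- chisel: Bystander: chisel 243 mm long (along its y), 27 mm high, lying on the bench beside the lock. Origin: middle of its underside. Leave it alone.
Mind the look-alikes: they are no part of the job. What is shaped like the part that bears block_middle but red is not meant.

How it is judged:
On the way, in this order (a step that is already met when the one before it is completed fails the run):
1. the block lies wholly inside the lock (x of block_middle in the frame of dust_lock above 0.06 m and z of block_middle in the frame of dust_lock below 0.025 m), for 0.2 s.
2. the outer door is fully shut (value of joint outer_door below 0.004 m), for 0.2 s.
3. the knob is pushed down and turned past its safety stop (value of joint inner_door above 0.45 rad and value of joint knob above 0.003 m), for 0.02 s.
At the end, for the whole second after the job is handed in: The block lies flat and wholly inside the lock between the two doors (its centre 60 to 106 mm in from the mouth), the outer door is within 4 mm of fully shut, the inner door's knob stands at more than 1.2 of its 1.4 rad and has sprung up to within 2 mm (all of step 1 and x of block_middle in the frame of dust_lock below 0.106 m and value of joint outer_door below 0.004 m and value of joint inner_door above 1.2 rad and value of joint knob below 0.002 m); the robot touches nothing.
It fails at once if the inner door is opened past its safety stop while the outer door is not shut (value of joint inner_door above 0.5 rad and value of joint outer_door above 0.006 m).
It fails at once if the knob is forced against its safety stop instead of being pushed down (value of joint inner_door between 0.36 and 0.5 rad and value of joint knob below 0.002 m).
It fails at once if a bystander is pushed away (more than 20 mm) (distance of any of spare_offcut, sanding_block, chisel from where it was at the start of the episode above 0.02 m).
It also fails if it takes over 70 s, if anything falls off the work surface, if the arm or the gripper's body presses on something with over 40 N, if the wrist force passes 120 N, or if a joint passes its speed limit or range.

ROBOT

A 6-joint arm with a two-finger parallel gripper is mounted at the origin on the work surface; the furniture and walls round the work are solid. World frame = base frame: x ahead of the robot, y to its left, z up, the work surface at z = 0. Lengths are in m, angles in rad, forces in N, time in s.
With the tool pointing down it reaches from about 0.375 to 0.975 m from the base axis. Payload 3.8 kg.
Tool frame: the origin (TCP) lies between the finger pads; the fingertips stand 22 mm ahead of it and the grasp point (between the pads) lies 3 mm ahead of it (bot.finger_overhang is the distance from the TCP to the fingertips, in m); x points along the fingers, y is the direction in which the jaws open and shut, and the axes are right-handed (so a half turn about x gives the same grasp; the last joint's range is limited). The gripper opens to 85 mm and grips with 20 to 120 N. Pads are 22 mm wide; open, the fingers measure 114 mm over their backs; the gripper's body (76 mm by 85 mm) begins 54 mm behind the grasp point. The pads swing forward as they close: fully open they stand 13 mm farther back than shut.
Start: joints at [1.107, 0.264, 1.604, -0, 1.274, -0.037], TCP at [0.279, 0.614, 0.253] pointing down, gripper open.
Joint ranges: [-2.63, 2.63], [-0.94, 2.18], [0.31, 2.57], [-1.31, 4.45], [0, 2.66], [-2.55, 2.55]. Speed limits (rad/s): [2.57, 2.57, 3.14, 3.14, 3.14, 3.14].

INTERFACE

Orientations are given as a rotation vector (axis times angle).
In Python, from workcell import bot gives the robot as it stands. The module is installed in compiled form; this text tells all that it offers.
- The arm moves only by the tool arm_command, never from a script. Its argument "series" is a list that holds one entry, the list of rows, each a list of 7 numbers: the turn, a rotation vector about the tool's x, y, z in rad, then the shift along the tool's x, y, z in cm, then the opening, from 0 (shut) to 1 (fully open). In form: [[[rx, ry, rz, x, y, z, grip], ...]]. A call has 1 to 10 rows; each row shifts and turns the pose as measured when the row begins, along the tool's axes as they then stand; what a row does not reach is not made up. A row lasts 1/10 s, in which the tool goes at most 50 mm and 8.59 degrees, less where a joint would pass 70% of its speed; a pose out of reach is approached as far as the arm can. A call is refused whole if a number of a shift passes 5 or a number of a turn 0.15, either way. A call with a gripper value outside its range is refused whole. The fingers move at their own pace and stop on an object; "newtons" is the grip in N (left out, the last holds). Time passes only in rows, so rows that do not move let the fingers close. It gives the time, the measured TCP pose, the force and the opening at its end, in the units of the state.
- bot.read_state(): the state, without advancing time (a new reading comes with each control period).
- bot.read_camera(name): name is "scene" or "top" or "wrist"; returns (picture, depth): 384x512x3 uint8, blue, green, red; 384x512 float32, m along the optical axis (not along the pixel's ray), 0 where there is no reading.
- bot.camera_info(name): a dict with "K" (3x3 intrinsics, pixels), "dist_coeffs" ([k1, k2, p1, p2, k3] as OpenCV has them; the pictures are not rectified), "extrinsics" (4x4, takes a point from camera to world coordinates). Camera axes: x right, y down, z forward; pixel columns grow to the right and rows downward; lengths in m; the calibration is good to about 2 mm. A picture is of the moment at which its call begins: read the wrist's pose just before it. camera_info takes no time and is no camera call; for the wrist camera it gives the pose at the moment of the call.
- bot.finish_job(): hands the job in, once; it reports no verdict.
The state is a dict: "time": time; "q": joint angles; "joint_vel": joint speeds; "joint_torque": joint torques, N m; "tool_pos": TCP position; "tcp_rot": TCP orientation; "wrist_force": force on the tool from outside, world axes, zero at the start; "torque": the same for the moment, N m; "width": opening from 0.0 (shut) to 1.0 (fully open).
Only numpy, scipy, OpenCV 4.12 (cv2) and the standard library are available. Lean on these libraries where they do the work, as an engineer would, in place of code of your own. Each camera call takes 0.05 s, during which the arm holds its last target.

## Working session

There is one attempt and no reset: what is moved stays moved. The work goes in short steps, Python scripts to look and compute and a tool call to move; the robot and the scene stay as the last step left them, time stands still between calls to the robot, and variables do not carry over. Pictures are saved under pics/ and viewed, and the job is handed in when it is done.

Besides the shell and the picture viewer there is one more tool, called after "Call:" as a command line: name --argument value ..., lists and objects as JSON in quotes. arm_command: Moves the arm, as the interface text tells. Its arguments: {"type":"object","properties":{"series":{"type":"array"},"newtons":{"type":"number"}},"required":["series"]}

```bash
mkdir -p pics; ls
python3 - <<'E'
from workcell import bot
import cv2, numpy as np, pickle
s=bot.read_state(); print({k:np.round(v,3) for k,v in s.items()}, bot.finger_overhang)
for n in ["scene","top"]:
    p,d=bot.read_camera(n); i=bot.camera_info(n)
    pickle.dump((p,d,i),open(f"{n}0.pkl","wb")); cv2.imwrite(f"pics/{n}0.png",p)
    print(n,i["K"].round(1).tolist(),np.round(i["dist_coeffs"],3),i["extrinsics"].round(3).tolist())
E
```

```text
pics
{'time': np.float64(0.0), 'q': array([ 1.107,  0.265,  1.605,  0.   ,  1.274, -0.037]), 'joint_vel': array([ 0.002,  0.   ,  0.002, -0.001,  0.   , -0.001]), 'joint_torque': array([-1.0000e-03, -5.1510e+01, -3.6731e+01, -0.0000e+00,  1.3000e-02,
       -0.0000e+00]), 'tool_pos': array([0.279, 0.614, 0.252]), 'tcp_rot': array([ 0.333,  1.545, -0.336]), 'wrist_force': array([-1.146,  0.757, -0.175]), 'torque': array([ 0.007,  0.002, -0.017]), 'width': np.float64(1.002)} 0.022
scene [[365.7, 0.0, 255.9], [0.0, 365.7, 181.1], [0.0, 0.0, 1.0]] [0.011 0.    0.    0.    0.   ] [[0.668, -0.529, 0.523, 0.016], [-0.744, -0.469, 0.476, -0.599], [-0.006, -0.707, -0.707, 0.779], [0.0, 0.0, 0.0, 1.0]]
top [[411.6, 0.0, 262.6], [0.0, 411.6, 193.0], [0.0, 0.0, 1.0]] [-0.024  0.     0.     0.     0.   ] [[0.022, -0.986, 0.165, 0.356], [-0.999, -0.027, -0.031, -0.128], [0.035, -0.164, -0.986, 1.04], [0.0, 0.0, 0.0, 1.0]]
```

View pics/scene0.png

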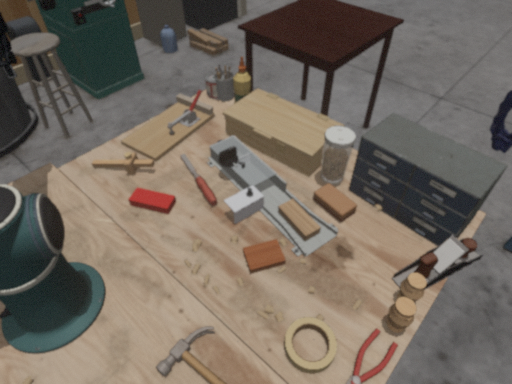

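View pics/top0.png

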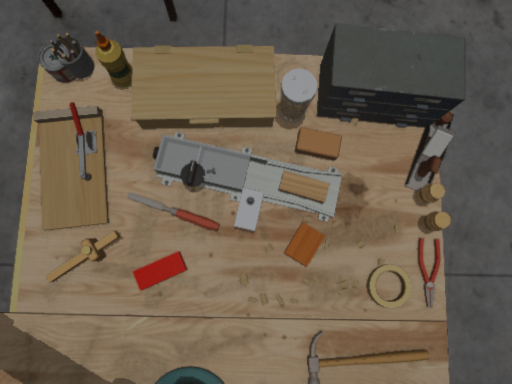

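Candidates for the block in the top view: brown block on the tray (304,186) is chosen, with grain. The others are red lookalike (160,271), spare offcut (305,243) and sanding block (318,143). I'll check it in a close crop.

Run:
```python
import cv2,pickle
p,d,i=pickle.load(open("top0.pkl","rb"))
c=p[120:250,145:350]; cv2.imwrite("pics/topcrop.png",cv2.resize(c,None,fx=3.9,fy=3.9,interpolation=cv2.INTER_CUBIC))
p,d,i=pickle.load(open("scene0.pkl","rb"))
c=p[125:260,190:350]; cv2.imwrite("pics/scenecrop.png",cv2.resize(c,None,fx=4,fy=4,interpolation=cv2.INTER_CUBIC))
```

```text
(no output)
```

View pics/topcrop.png

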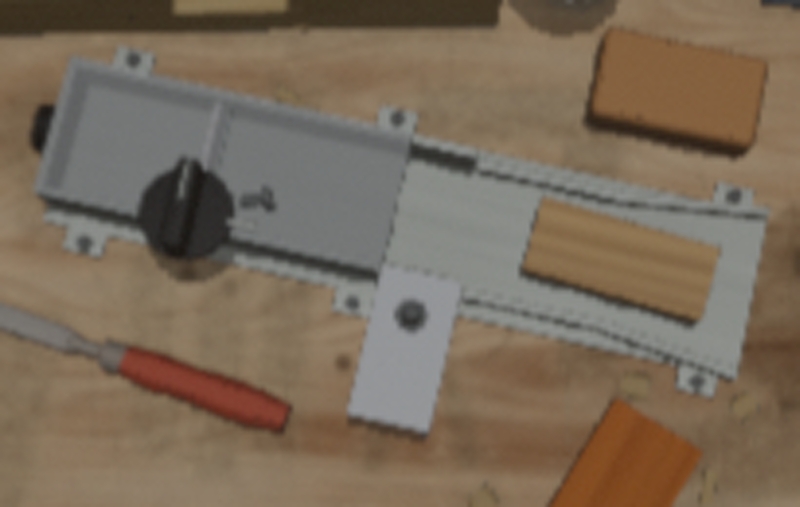

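View pics/scenecrop.png

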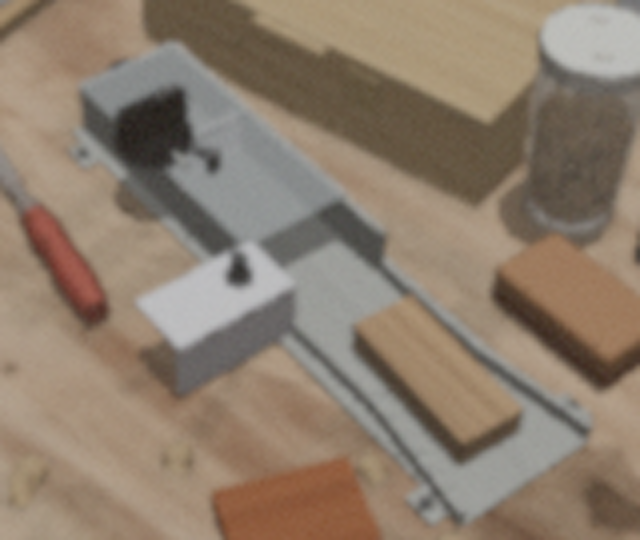

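```bash
cat > h.py <<'E'
import numpy as np, cv2
from scipy.spatial.transform import Rotation as R
def pix2z(info,uv,z):
    K=np.array(info["K"]);T=np.array(info["extrinsics"])
    n=cv2.undistortPoints(np.array(uv,float).reshape(-1,1,2),K,np.array(info["dist_coeffs"]))[:,0]
    d=np.c_[n,np.ones(len(n))]@T[:3,:3].T; o=T[:3,3]
    return o+d*((np.broadcast_to(z,len(n))-o[2])/d[:,2])[:,None]
def px2d(info,uv,depth):
    K=np.array(info["K"]);T=np.array(info["extrinsics"])
    n=cv2.undistortPoints(np.array(uv,float).reshape(-1,1,2),K,np.array(info["dist_coeffs"]))[:,0]
    dd=np.array([np.median(depth[int(round(v))-1:int(round(v))+2,int(round(u))-1:int(round(u))+2]) for u,v in uv])
    return (np.c_[n,np.ones(len(n))]*dd[:,None])@T[:3,:3].T+T[:3,3]
def proj(info,P):
    T=np.linalg.inv(info["extrinsics"]);K=np.array(info["K"])
    rv=cv2.Rodrigues(T[:3,:3])[0]
    return cv2.projectPoints(np.array(P,float),rv,T[:3,3],K,np.array(info["dist_coeffs"]))[0][:,0]
E
python3 - <<'E'
import pickle
from h import *
from scipy.optimize import least_squares
p,d,i=pickle.load(open("top0.pkl","rb"))
f=lambda L:[(145+u/3.9,120+v/3.9) for u,v in L]
blk=f([(541,197),(720,246),(697,323),(523,270)])
B=pix2z(i,blk,.030);print("block",B.round(4).tolist(),B.mean(0).round(4)); print(px2d(i,f([(620,258)]),d).round(4))
print("edges",[np.linalg.norm(B[k]-B[(k+1)%4]).round(4) for k in range(4)])
names=dict(stud=((411,310),.076),knob=((186,205),.095),roofU=((412,138),.048),roofL=((388,270),.048),trU=((767,212),.008),trL=((737,377),.008))
for k,(uv,z) in names.items(): print(k,pix2z(i,f([uv]),z)[0].round(4),px2d(i,f([uv]),d)[0].round(4))
E
```

```text
block [[0.5833, -0.2114, 0.03], [0.5544, -0.3276, 0.03], [0.5038, -0.3126, 0.03], [0.5351, -0.2005, 0.03]] [ 0.5442 -0.263   0.03  ]
[[ 0.5447 -0.2629  0.0301]]
edges [np.float64(0.1197), np.float64(0.0528), np.float64(0.1163), np.float64(0.0494)]
stud [ 0.5004 -0.1295  0.076 ] [ 0.5004 -0.1295  0.0763]
knob [0.5575 0.007  0.095 ] [0.5577 0.0071 0.0941]
roofU [ 0.6152 -0.1272  0.048 ] [ 0.6162 -0.1272  0.0443]
roofL [ 0.5296 -0.1144  0.048 ] [ 0.5285 -0.1145  0.0542]
trU [ 0.5826 -0.3635  0.008 ] [ 0.5838 -0.3647  0.0027]
trL [ 0.4723 -0.3427  0.008 ] [ 0.4732 -0.3444 -0.    ]
```

```bash
cat > fit.py <<'E'
import pickle
from h import *
from scipy.optimize import least_squares
L=np.array([[.170,.040],[.045,0],[-.195,0],[.020,.075]]);W=np.array([[.5575,.007],[.5724,-.1208],[.5275,-.353],[.5004,-.1295]])
def res(p):
    c,s=np.cos(p[2]),np.sin(p[2]);l=L.copy();l[3,1]=-.02+p[3]
    return (((l@np.array([[c,s],[-s,c]])+p[:2])-W)*np.array([[1,1],[1,1],[.6,.6],[1,1]])).ravel()
r=least_squares(res,[.56,-.16,1.38,.095]);print(r.x,(r.fun*1e3).round(1))
E
python3 fit.py
cat > ov.py <<'E'
import sys
from h import *
def lock(p,P):
    P=np.array(P,float);c,s=np.cos(p[2]),np.sin(p[2])
    return np.c_[P[:,:2]@np.array([[c,s],[-s,c]])+np.array(p[:2]),P[:,2]]
def draw(img,info,p,d,x0,y0,x1,y1,f):
    o=cv2.resize(img[y0:y1,x0:x1],None,fx=f,fy=f,interpolation=cv2.INTER_CUBIC)
    def pl(P,col,cl=True):
        u=(proj(info,lock(p,P))-[x0,y0]+.5)*f-.5
        cv2.polylines(o,[u.round().astype(int)],cl,col,1,cv2.LINE_AA)
    pl([[-.195,.05,.004],[-.1,.04,.004],[0,.04,.004],[.167,.04,.004]],(0,255,255),False)
    pl([[-.195,-.05,.004],[-.1,-.04,.004],[0,-.04,.004],[.167,-.04,.004]],(0,255,255),False)
    pl([[-.195,-.05,.004],[-.195,.05,.004]],(0,255,255),False)
    pl([[.045,-.04,.048],[.045,.04,.048],[.167,.04,.048],[.167,-.04,.048]],(0,255,0))
    a=np.linspace(0,6.28,30)
    pl([[.02+.006*np.cos(t),-.02+d+.006*np.sin(t),.076] for t in a],(0,0,255))
    pl([[.17+.03*np.cos(t),.04+.03*np.sin(t),.063] for t in a],(255,0,255))
    pl([[.163,.012,.095],[.177,.012,.095],[.177,.068,.095],[.163,.068,.095]],(255,0,255))
    pl([[-.006,-.068+d,.054],[.046,-.068+d,.054],[.046,.028+d,.054],[-.006,.028+d,.054]],(0,0,255))
    return o
E
python3 - <<'E'
import pickle
from ov import *
from fit import r
for n,b in [("top",(145,120,350,250,3.9)),("scene",(190,125,350,260,4))]:
    p,d,i=pickle.load(open(n+"0.pkl","rb"))
    cv2.imwrite(f"pics/ov_{n}.png",draw(p,i,r.x[:3],r.x[3],*b))
E
```

```text
[ 0.56412958 -0.16466349  1.37545508  0.08934282] [ 0.4  2.9  0.5  0.3 -0.7 -1.8 -0.4 -2.1]
[ 0.56412958 -0.16466349  1.37545508  0.08934282] [ 0.4  2.9  0.5  0.3 -0.7 -1.8 -0.4 -2.1]
```

View pics/ov_top.png

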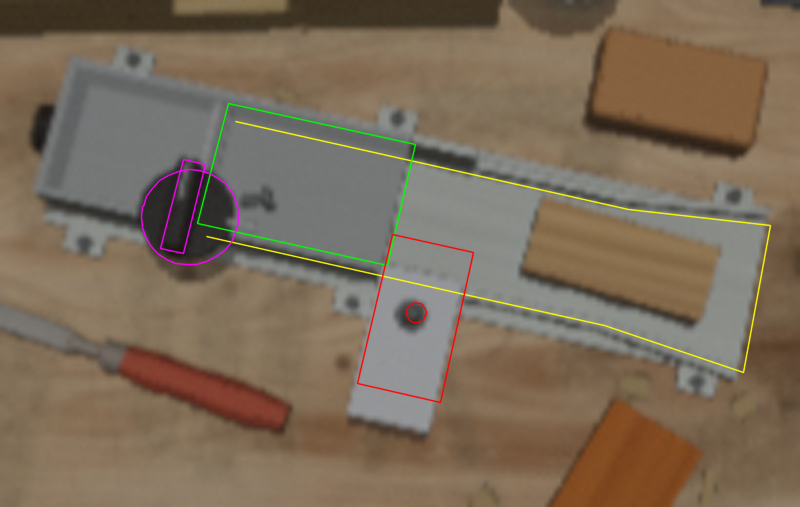

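View pics/ov_scene.png

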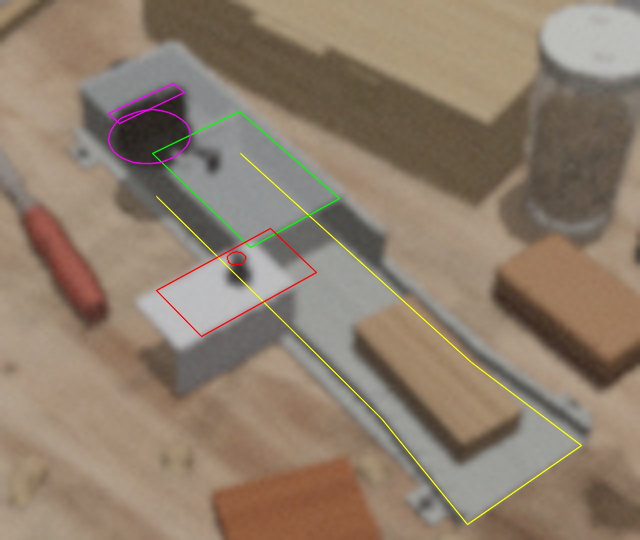

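The top view agrees with the lock model to about 3 mm. The brown block sits in the tray at crop (620,258), with the stud at (411,312) and the knob at (187,205). Next I'll get a closer wrist view.

```bash
cat > go.py <<'E'
from workcell import bot
from h import *
def delta(target,ydir_deg=None,st=None):
    """remaining move in current tool axes (cm), and turn rotvec to reach tool-down with y at heading"""
    s=st or bot.read_state(); Rt=R.from_rotvec(s["tcp_rot"]); M=Rt.as_matrix()
    print("t",round(float(s["time"]),2),"pos",np.round(s["tool_pos"],4),"ydir",np.degrees(np.arctan2(M[1,1],M[0,1])).round(2),"q",np.round(s["q"],2),"F",np.round(s["wrist_force"],1),"w",round(float(s["width"]),3))
    print(" axes x",M[:,0].round(3),"y",M[:,1].round(3),"z",M[:,2].round(3))
    print(" shift now cm",(M.T@(np.array(target)-s["tool_pos"])*100).round(2))
    if ydir_deg is not None:
        a=np.radians(ydir_deg); x=np.array([0,0,-1.]);y=np.array([np.cos(a),np.sin(a),0]);D=np.c_[x,y,np.cross(x,y)]
        print(" turn rotvec",(Rt.inv()*R.from_matrix(D)).as_rotvec().round(3)," shift after turn cm",(D.T@(np.array(target)-s["tool_pos"])*100).round(2))
E
python3 - <<'E'
from go import *
th=np.degrees(1.3754)
delta([.50,-.15,.27],th+90); delta([.50,-.15,.27],th-90)
i=bot.camera_info("wrist");print(i["K"].round(1).tolist())
s=bot.read_state();T=np.eye(4);T[:3,:3]=R.from_rotvec(s["tcp_rot"]).as_matrix();T[:3,3]=s["tool_pos"]
print((np.linalg.inv(T)@i["extrinsics"]).round(3))
E
```

```text
t 0.1 pos [0.2792 0.6139 0.2521] ydir 65.55 q [ 1.11  0.26  1.61  0.    1.27 -0.04] F [-0.3 -0.2 -0.2] w 0.995
 axes x [-0.001 -0.002 -1.   ] y [ 0.414  0.91  -0.002] z [ 0.91  -0.414 -0.   ]
 shift now cm [ -1.67 -60.4   51.73]
 turn rotvec [-1.802e+00 -2.000e-03  1.000e-03]  shift after turn cm [ -1.79 -36.5  -70.65]
t 0.1 pos [0.2792 0.6139 0.2521] ydir 65.55 q [ 1.11  0.26  1.61  0.    1.27 -0.04] F [-0.3 -0.2 -0.2] w 0.995
 axes x [-0.001 -0.002 -1.   ] y [ 0.414  0.91  -0.002] z [ 0.91  -0.414 -0.   ]
 shift now cm [ -1.67 -60.4   51.73]
 turn rotvec [1.339e+00 1.000e-03 2.000e-03]  shift after turn cm [-1.79 36.5  70.65]
[[321.5, 0.0, 258.0], [0.0, 321.5, 194.1], [0.0, 0.0, 1.0]]
[[ 0.    -0.308  0.951 -0.12 ]
 [ 1.     0.    -0.     0.   ]
 [-0.     0.951  0.308 -0.079]
 [ 0.     0.     0.     1.   ]]
```

Call:
arm_command --series '[[[0,0,0,-0.1,-3.75,3.2,1],[0,0,0,-0.1,-3.75,3.2,1],[0,0,0,-0.1,-3.75,3.2,1],[0,0,0,-0.1,-3.75,3.2,1],[0,0,0,-0.1,-3.75,3.2,1],[0,0,0,-0.1,-3.75,3.2,1],[0,0,0,-0.1,-3.75,3.2,1],[0,0,0,-0.1,-3.75,3.2,1],[0,0,0,-0.1,-3.75,3.2,1],[0,0,0,-0.1,-3.75,3.2,1]]]'

```text
time: 1.1
tool_pos: [0.4137, 0.1352, 0.2564]
tcp_rot: [0.319, 1.55, -0.332]
wrist_force: [1.2, 0.4, 0.1]
width: 1.001
```

Call:
arm_command --series '[[[0.149,0,0,0,0,0,1],[0.149,0,0,0,0,0,1],[0.149,0,0,0,0,0,1],[0.149,0,0,0,0,0,1],[0.149,0,0,0,0,0,1],[0.149,0,0,0,0,0,1],[0.149,0,0,0,0,0,1],[0.149,0,0,0,0,0,1],[0.149,0,0,0,0,0,1]]]'

```text
time: 2.0
tool_pos: [0.4124, 0.1251, 0.2528]
tcp_rot: [1.34, 1.107, -1.367]
wrist_force: [0.9, 0.2, -0.2]
width: 1.003
```

Run:
```python
from go import *
delta([.50,-.15,.27],-11.2)
```

```text
t 2.0 pos [0.4124 0.1251 0.2528] ydir -11.39 q [ 0.24 -0.2   2.09 -0.01  1.27  0.44] F [ 0.9  0.2 -0.2] w 1.003
 axes x [-0.011 -0.011 -1.   ] y [ 0.98  -0.198 -0.009] z [-0.197 -0.98   0.013]
 shift now cm [-1.51 14.01 25.26]
 turn rotvec [-0.003  0.013  0.009]  shift after turn cm [-1.72 13.94 25.28]
```

Call:
arm_command --series '[[[0,0.002,0.001,-0.7,2.8,3.8,1],[0,0.002,0.001,-0.7,2.8,3.8,1],[0,0.002,0.001,-0.7,2.8,3.8,1],[0,0.002,0.001,-0.7,2.8,3.8,1],[0,0.002,0.001,-0.7,2.8,3.8,1],[0,0.002,0.001,-0.7,2.8,3.8,1],[0,0.002,0.001,-0.7,2.8,3.8,1],[0,0,0,0,0,0,1]]]'

```text
time: 2.8
tool_pos: [0.5542, -0.1831, 0.299]
tcp_rot: [1.351, 1.117, -1.355]
wrist_force: [0.7, 1.3, -0.4]
width: 1.001
```

Run:
```python
from go import *
import pickle
delta([.50,-.15,.27],-11.2)
i=bot.camera_info("wrist");p,d=bot.read_camera("wrist")
pickle.dump((p,d,i),open("wrist1.pkl","wb"))
cv2.imwrite("pics/wrist1.png",cv2.resize(p,None,fx=1.5,fy=1.5,interpolation=cv2.INTER_CUBIC))
```

```text
t 2.8 pos [ 0.5542 -0.1831  0.299 ] ydir -11.21 q [-0.36  0.07  1.74  0.    1.33 -0.17] F [ 0.7  1.3 -0.4] w 1.001
 axes x [-0.006  0.003 -1.   ] y [ 0.981 -0.194 -0.006] z [-0.194 -0.981 -0.002]
 shift now cm [ 2.94 -5.95 -2.19]
 turn rotvec [-0.    -0.002  0.006]  shift after turn cm [ 2.9  -5.97 -2.2 ]
```

View pics/wrist1.png

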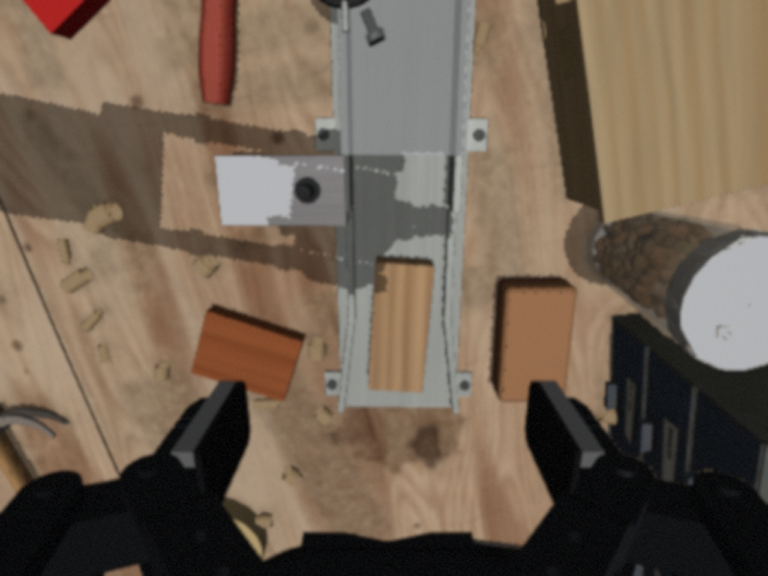

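The wrist view shows the lock running straight up the picture: block centred at (401,325), stud at (306,187), tray end at (399,407). The sanding block is at (535,340) and the offcut at (247,352), both clear of the tray.

Run:
```python
import pickle
from ov import *
from fit import r
p,d,i=pickle.load(open("wrist1.pkl","rb"))
q=lambda L,z:pix2z(i,[((u+.5)/1.5-.5,(v+.5)/1.5-.5) for u,v in L],z)
th=r.x[2]
def tol(W):
    c,s=np.cos(th),np.sin(th);return (((W[:,:2]-r.x[:2])@np.array([[c,-s],[s,c]]))*1e3).round(1).tolist()
for n,L,z in [("blk",[(374,257),(433,262),(422,391),(369,388)],.03),("stud",[(306,187)],.076),("trayend",[(342,408),(456,408)],.004),("roof",[(345,154),(463,154)],.048),("screwsnear",[(332,383),(463,384)],.006),("screwsfar",[(325,134),(478,134)],.006),("railtopin straight",[(353,270),(353,225),(449,270),(449,225)],.021),("doorflange",[(215,156),(221,226),(351,226)],.054),("knobskirt bottom",[(345,5)],.063)]:
    W=q(L,z);print(n,W[:,:2].round(4).tolist(),"lock",tol(W))
cv2.imwrite("pics/ov_w.png",cv2.resize(draw(p,i,r.x[:3],r.x[3],130,0,400,300,2.6),None,fx=1,fy=1))
```

```text
[ 0.56412958 -0.16466349  1.37545508  0.08934282] [ 0.4  2.9  0.5  0.3 -0.7 -1.8 -0.4 -2.1]
blk [[0.5394, -0.1968], [0.5866, -0.2104], [0.5569, -0.3276], [0.5102, -0.3154]] lock [[-36.3, 18.1], [-40.5, -30.9], [-161.2, -24.5], [-158.3, 23.6]]
stud [[0.5065, -0.1275]] lock [[25.3, 63.7]]
trayend [[0.4755, -0.346], [0.5854, -0.3674]] lock [[-195.1, 51.7], [-194.7, -60.3]]
roof [[0.5356, -0.1114], [0.6215, -0.1284]] lock [[46.7, 38.4], [46.7, -49.2]]
screwsnear [[0.4727, -0.3163], [0.5959, -0.3414]] lock [[-166.5, 60.3], [-167.2, -65.5]]
screwsfar [[0.519, -0.0934], [0.6416, -0.1176]] lock [[61.1, 58.1], [61.2, -66.8]]
railtopin straight [[0.5187, -0.2066], [0.527, -0.1688], [0.5992, -0.2224], [0.6052, -0.1841]] lock [[-50.0, 36.4], [-11.2, 35.6], [-49.8, -45.6], [-11.1, -44.1]]
doorflange [[0.442, -0.0938], [0.4311, -0.1446], [0.529, -0.164]] lock [[45.8, 133.6], [-6.1, 134.4], [-6.2, 34.6]]
knobskirt bottom [[0.5577, -0.0184]] lock [[142.3, 34.7]]
```

View pics/ov_w.png

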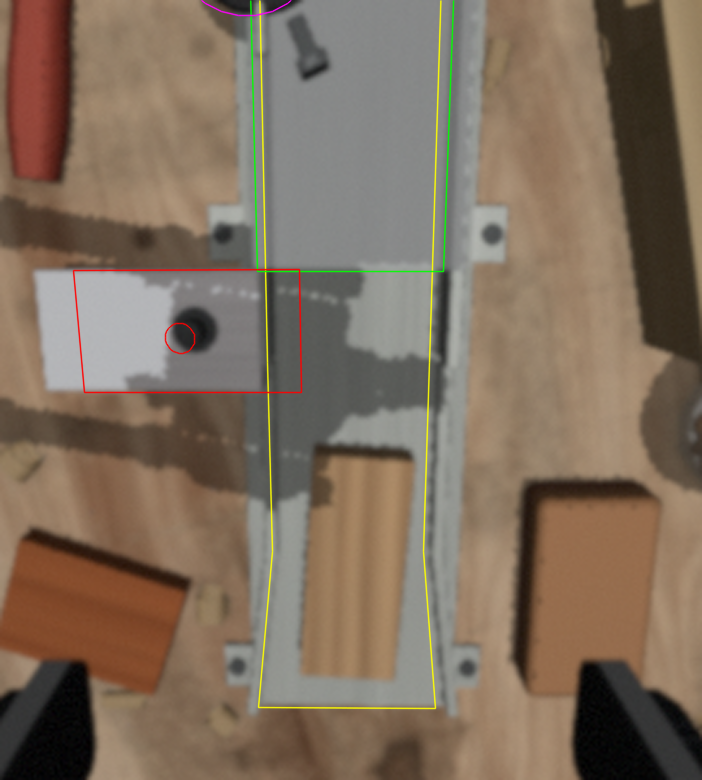

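```bash
cat >> go.py <<'E'
P=[.5683,-.1655,1.371]
def L2W(x,y,z):
    c,s=np.cos(P[2]),np.sin(P[2]);return np.array([P[0]+c*x-s*y,P[1]+s*x+c*y,z])
def W2L(w):
    c,s=np.cos(P[2]),np.sin(P[2]);a,b=w[0]-P[0],w[1]-P[1];return np.array([c*a+s*b,-s*a+c*b,w[2]])
YD=np.degrees(P[2])-90
E
python3 - <<'E'
from go import *
delta(L2W(-.187,.001,.032),YD)
print(W2L([.5575,.007,.095]))
E
```

```text
t 2.85 pos [ 0.553  -0.1808  0.2983] ydir -11.17 q [-0.36  0.07  1.75  0.    1.34 -0.17] F [ 0.3 -0.  -0.3] w 1.004
 axes x [-0.008  0.006 -1.   ] y [ 0.981 -0.194 -0.009] z [-0.194 -0.981 -0.004]
 shift now cm [26.55  1.24 17.01]
 turn rotvec [ 0.005 -0.004  0.009]  shift after turn cm [26.63  1.1  16.9 ]
[0.16692499 0.04482118 0.095     ]
```

Call:
arm_command --series '[[[0.005,-0.004,0.009,0,0.3,4.2,0.3],[0,0,0,0,0.3,4.2,0.3],[0,0,0,0,0.3,4.3,0.3],[0,0,0,0,0.2,4.2,0.3],[0,0,0,4.8,0,0,0.3],[0,0,0,4.8,0,0,0.3],[0,0,0,4.8,0,0,0.3],[0,0,0,0,0,0,0.3]]]'

```text
time: 3.65
tool_pos: [0.5281, -0.3433, 0.1484]
tcp_rot: [1.354, 1.117, -1.349]
wrist_force: [-0.7, 0.8, -1.2]
width: 0.303
```

Run:
```python
from go import *
import pickle
delta(L2W(-.187,.001,.032),YD)
i=bot.camera_info("wrist");p,d=bot.read_camera("wrist")
pickle.dump((p,d,i),open("wrist2.pkl","wb"))
cv2.imwrite("pics/wrist2.png",cv2.resize(p,None,fx=1.5,fy=1.5,interpolation=cv2.INTER_CUBIC))
```

```text
t 3.65 pos [ 0.5281 -0.3433  0.1484] ydir -11.08 q [-0.62  0.26  1.8   0.    1.08 -0.43] F [-0.7  0.8 -1.2] w 0.303
 axes x [-0.001  0.006 -1.   ] y [ 0.981 -0.192 -0.002] z [-0.192 -0.981 -0.005]
 shift now cm [11.64  0.34  0.54]
 turn rotvec [ 0.006 -0.005  0.002]  shift after turn cm [11.64  0.31  0.47]
```

View pics/wrist2.png

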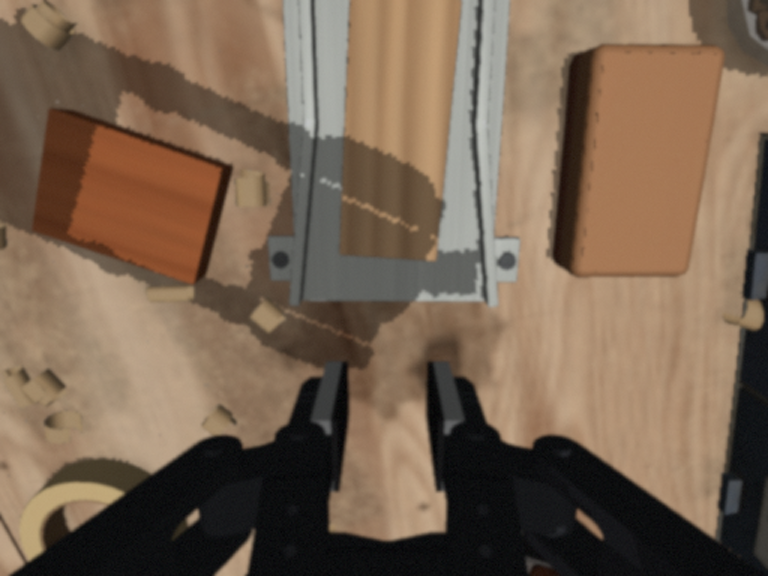

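Call:
arm_command --series '[[[0.005,-0.005,0.002,4,0.4,0.5,0.3],[0,0,0,4,0,0,0.3],[0,0,0,2.5,0,0,0.3],[0,0,0,0.9,0,0,0.3],[0,0,0,0,0,0,0.3]]]'

```text
time: 4.2
tool_pos: [0.5459, -0.3535, 0.0538]
tcp_rot: [1.352, 1.081, -1.336]
wrist_force: [-0.1, 0.2, 0.0]
width: 0.302
```

Run:
```python
from go import *
delta(L2W(.013,.0,.033),YD); print(W2L(bot.read_state()["tool_pos"]))
```

```text
t 4.2 pos [ 0.5459 -0.3535  0.0538] ydir -11.07 q [-0.61  0.39  1.84  0.    0.88 -0.42] F [-0.1  0.2  0. ] w 0.302
 axes x [ 0.025 -0.017 -1.   ] y [ 0.981 -0.192  0.028] z [-0.192 -0.981  0.011]
 shift now cm [  1.81  -1.46 -20.2 ]
 turn rotvec [ 0.006  0.011 -0.028]  shift after turn cm [  2.08  -1.53 -20.17]
[-0.18868028 -0.01532067  0.05376378]
```

Call:
arm_command --series '[[[0.006,0.011,-0.028,0,-1.5,0,0.3],[0,0,0,0,0,0,0.3]]]'

```text
time: 4.4
tool_pos: [0.533, -0.3515, 0.0586]
tcp_rot: [1.354, 1.104, -1.352]
wrist_force: [0.0, -0.2, -0.7]
width: 0.302
```

Run:
```python
from go import *
delta(L2W(.013,.0,.033),YD); print(W2L(bot.read_state()["tool_pos"]))
```

```text
t 4.4 pos [ 0.533  -0.3515  0.0586] ydir -11.38 q [-0.62  0.37  1.85 -0.    0.92 -0.42] F [ 0.  -0.2 -0.7] w 0.302
 axes x [ 0.003 -0.003 -1.   ] y [ 0.98  -0.197  0.004] z [-0.197 -0.98   0.002]
 shift now cm [  2.52  -0.22 -20.24]
 turn rotvec [ 0.001  0.002 -0.004]  shift after turn cm [  2.56  -0.24 -20.23]
[-0.18929463 -0.00236357  0.05863234]
```

Call:
arm_command --series '[[[0,0.002,-0.004,1.2,-0.2,0.1,0.3],[0,0,0,1.2,0,0,0.3],[0,0,0,0,0,0,0.3],[0,0,0,0,0,0,0.3]]]'

```text
time: 4.8
tool_pos: [0.5327, -0.3542, 0.0371]
tcp_rot: [1.355, 1.101, -1.352]
wrist_force: [0.7, 0.8, -0.6]
width: 0.299
```

Run:
```python
from go import *
delta(L2W(.013,.0,.033),YD); print(W2L(bot.read_state()["tool_pos"]))
import pickle
i=bot.camera_info("wrist");p,d=bot.read_camera("wrist")
cv2.imwrite("pics/wrist3.png",cv2.resize(p,None,fx=1.5,fy=1.5,interpolation=cv2.INTER_CUBIC))
```

```text
t 4.8 pos [ 0.5327 -0.3542  0.0371] ydir -11.43 q [-0.63  0.4   1.86 -0.    0.88 -0.43] F [ 0.7  0.8 -0.6] w 0.299
 axes x [ 0.005 -0.004 -1.   ] y [ 0.98  -0.198  0.006] z [-0.198 -0.98   0.003]
 shift now cm [  0.34  -0.26 -20.5 ]
 turn rotvec [ 0.     0.003 -0.006]  shift after turn cm [  0.41  -0.26 -20.5 ]
[-0.19203717 -0.00261109  0.03705604]
```

View pics/wrist3.png

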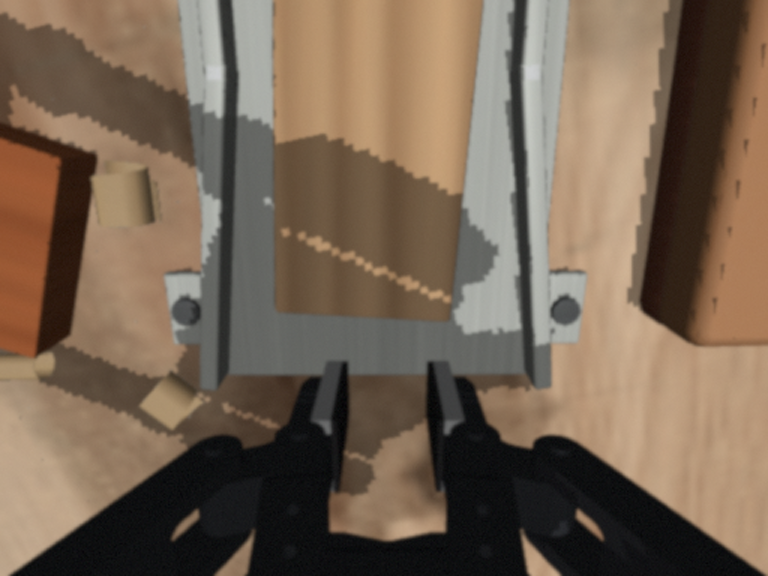

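Call:
arm_command --series '[[[0,0.003,-0.006,0.2,-0.35,-0.5,0.3],[0,0,0,0.1,0,-1.5,0.3],[0,0,0,0,0,-1.5,0.3],[0,0,0,0,0,-1.5,0.3],[0,0,0,0,0,-1.5,0.3],[0,0,0,0,0,0,0.3]]]'

```text
time: 5.45
tool_pos: [0.5428, -0.2833, 0.0336]
tcp_rot: [1.355, 1.11, -1.355]
wrist_force: [-0.6, 1.1, 0.2]
width: 0.298
```

Run:
```python
from go import *
delta(L2W(.013,.0,.034),YD); print(W2L(bot.read_state()["tool_pos"]))
```

```text
t 5.45 pos [ 0.5428 -0.2833  0.0336] ydir -11.42 q [-0.52  0.37  1.91  0.    0.86 -0.32] F [-0.6  1.1  0.2] w 0.298
 axes x [-0.001  0.001 -1.   ] y [ 0.98  -0.198 -0.001] z [-0.198 -0.98  -0.001]
 shift now cm [ -0.02   0.17 -13.35]
 turn rotvec [ 0.001 -0.001  0.001]  shift after turn cm [ -0.04   0.16 -13.35]
[-0.12046526  0.00159735  0.03361627]
```

Call:
arm_command --series '[[[0,0,0,0,0.1,-1.6,0.3],[0,0,0,0,0,-1.6,0.3],[0,0,0,0,0,-1.6,0.3],[0,0,0,0,0,-1.6,0.3],[0,0,0,0,0,-1.6,0.3],[0,0,0,0,0,0,0.3]]]'

```text
time: 6.05
tool_pos: [0.5613, -0.1971, 0.0339]
tcp_rot: [1.354, 1.11, -1.353]
wrist_force: [-0.1, 0.2, 0.4]
width: 0.303
```

Run:
```python
from go import *
delta(L2W(.013,.0,.034),YD); print(W2L(bot.read_state()["tool_pos"]))
i=bot.camera_info("wrist");p,d=bot.read_camera("wrist")
cv2.imwrite("pics/wrist4.png",cv2.resize(p,None,fx=1.5,fy=1.5,interpolation=cv2.INTER_CUBIC))
```

```text
t 6.05 pos [ 0.5613 -0.1971  0.0339] ydir -11.33 q [-0.38  0.34  1.95  0.    0.85 -0.18] F [-0.1  0.2  0.4] w 0.303
 axes x [-0.001  0.001 -1.   ] y [ 0.981 -0.196 -0.001] z [-0.196 -0.981 -0.001]
 shift now cm [-0.01  0.07 -4.54]
 turn rotvec [ 0.002 -0.001  0.001]  shift after turn cm [-0.01  0.06 -4.54]
[-0.03238884  0.00062445  0.03388423]
```

View pics/wrist4.png

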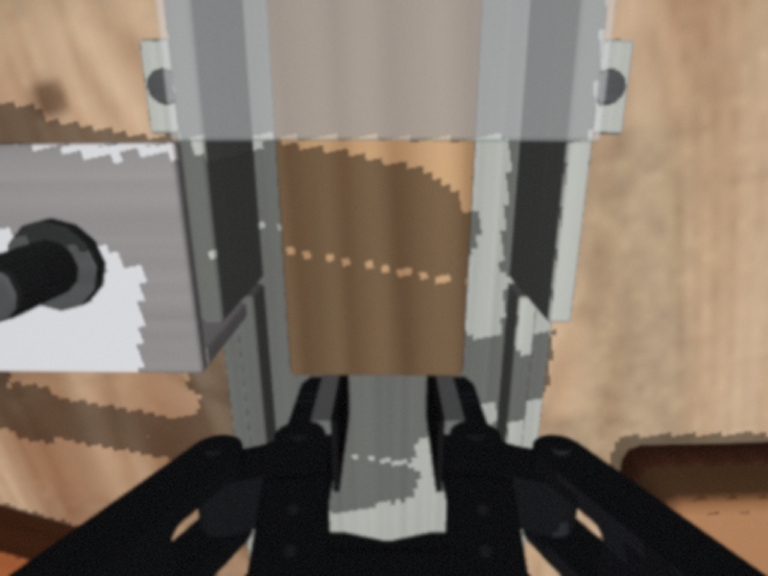

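The block is squared up against both fingers, its rear edge at (377,374) just under the fingers and its front under the clear roof. Another 45 mm to go.

Call:
arm_command --series '[[[0,0,0,0,0,-1.3,0.3],[0,0,0,0,0,-1.2,0.3],[0,0,0,0,0,-1.0,0.3],[0,0,0,0,0,-0.7,0.3],[0,0,0,0,0,-0.4,0.3],[0,0,0,0,0,0,0.3]]]'

```text
time: 6.7
tool_pos: [0.5712, -0.1501, 0.0341]
tcp_rot: [1.354, 1.108, -1.354]
wrist_force: [-1.2, 0.4, -0.3]
width: 0.298
```

Run:
```python
from go import *
delta(L2W(.013,.0,.034),YD); print(W2L(bot.read_state()["tool_pos"]))
import pickle
i=bot.camera_info("wrist");p,d=bot.read_camera("wrist");pickle.dump((p,d,i),open("wrist5.pkl","wb"))
cv2.imwrite("pics/wrist5.png",cv2.resize(p,None,fx=1.5,fy=1.5,interpolation=cv2.INTER_CUBIC))
```

```text
t 6.7 pos [ 0.5712 -0.1501  0.0341] ydir -11.38 q [-0.3   0.33  1.96 -0.    0.85 -0.1 ] F [-1.2  0.4 -0.3] w 0.298
 axes x [-0. -0. -1.] y [ 0.98  -0.197  0.   ] z [-0.197 -0.98   0.   ]
 shift now cm [0.01 0.02 0.26]
 turn rotvec [ 0.001  0.    -0.   ]  shift after turn cm [0.01 0.02 0.26]
[0.01564794 0.00019651 0.03413413]
```

View pics/wrist5.png

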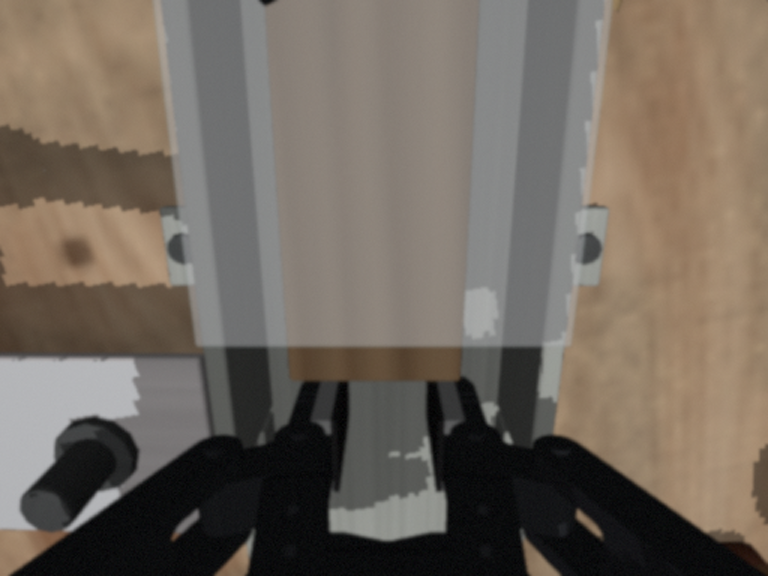

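Run:
```python
from go import *
import pickle
p,d,i=pickle.load(open("wrist5.pkl","rb"))
for n,uv,z in [("rear",(376,379),.03),("roof",(380,347),.048),("wallL",(205,347),.048),("wallR",(570,347),.048),("flangeEdge",(203,355),.054),("stud",(48,503),.076)]:
    print(n,W2L(pix2z(i,[((uv[0]+.5)/1.5-.5,(uv[1]+.5)/1.5-.5)],z)[0]).round(4))
```

```text
rear [0.0283 0.0028 0.03  ]
roof [0.0466 0.0013 0.048 ]
wallL [0.0465 0.0435 0.048 ]
wallR [ 0.0466 -0.0445  0.048 ]
flangeEdge [0.0472 0.0417 0.054 ]
stud [0.0243 0.0686 0.076 ]
```

Call:
arm_command --series '[[[0,0,0,0,0,0.5,0.3],[0,0,0,-3,0,0,0.3],[0,0,0,-4,0,0,0],[0,0,0,-4,0,0,0],[0,0,0,-1,-3,0,0],[0,0,0,0,-4,0,0],[0,0,0,0,-3,0,0],[0,0,0,0,0,0,0]]]'

```text
time: 7.55
tool_pos: [0.4689, -0.1395, 0.1588]
tcp_rot: [1.356, 1.106, -1.358]
wrist_force: [0.4, 0.4, 0.1]
width: -0.002
```

```bash
sed -i 's/^P=.*/P=[.5686,-.1640,1.371]/' go.py
python3 - <<'E'
from go import *
import pickle
delta(L2W(.0215,.105,.082),YD); print(W2L(bot.read_state()["tool_pos"]))
i=bot.camera_info("wrist");p,d=bot.read_camera("wrist");pickle.dump((p,d,i),open("wrist6.pkl","wb"))
cv2.imwrite("pics/wrist6.png",cv2.resize(p,None,fx=1.5,fy=1.5,interpolation=cv2.INTER_CUBIC))
E
```

```text
t 7.55 pos [ 0.4689 -0.1395  0.1588] ydir -11.62 q [-0.34 -0.01  2.09 -0.    1.06 -0.14] F [0.4 0.4 0.1] w -0.002
 axes x [-0.001 -0.001 -1.   ] y [ 0.979 -0.201 -0.   ] z [-0.201 -0.979  0.001]
 shift now cm [ 7.68 -0.24 -1.73]
 turn rotvec [-0.003  0.001  0.   ]  shift after turn cm [ 7.68 -0.24 -1.73]
[0.00423346 0.10257451 0.15883699]
```

View pics/wrist6.png

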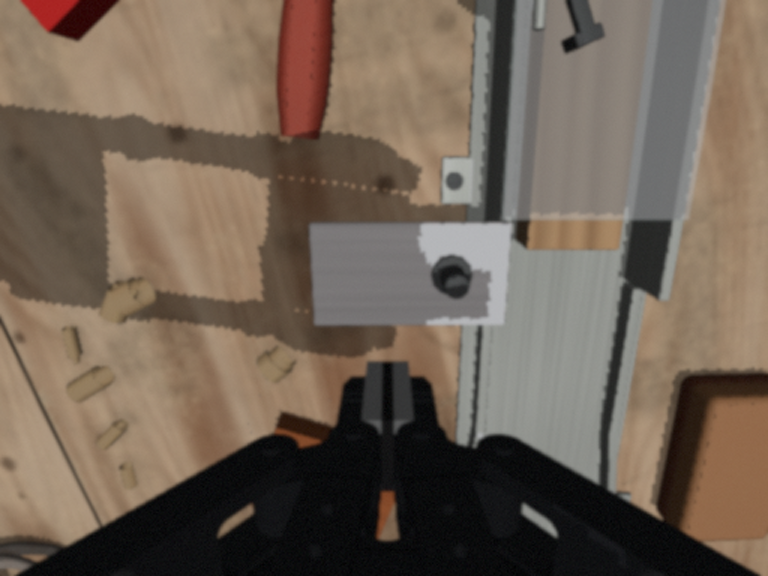

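Run:
```python
from go import *
import pickle
p,d,i=pickle.load(open("wrist6.pkl","rb"))
for n,uv,z in [("stud",(454,281),.076),("fl",(310,223),.054),("fl",(314,325),.054),("fr",(510,223),.054),("rear",(575,249),.03)]:
    print(n,W2L(pix2z(i,[((uv[0]+.5)/1.5-.5,(uv[1]+.5)/1.5-.5)],z)[0]).round(4))
```

```text
stud [0.0225 0.0727 0.076 ]
fl [0.0444 0.1381 0.054 ]
fl [-0.007   0.1387  0.054 ]
fr [0.0442 0.0443 0.054 ]
rear [0.0262 0.0026 0.03  ]
```

Call:
arm_command --series '[[[0,0,0,0,-0.3,-1.7,0],[0,0,0,0,0,0,0],[0,0,0,2.5,0,0,0],[0,0,0,2.5,0,0,0],[0,0,0,1.5,0,0,0],[0,0,0,0.8,0,0,0],[0,0,0,0,0,0,0]]]'

```text
time: 8.3
tool_pos: [0.4803, -0.1286, 0.0866]
tcp_rot: [1.36, 1.092, -1.35]
wrist_force: [-0.0, -0.7, -0.2]
width: 0.0
```

Run:
```python
from go import *
delta(L2W(.0215,.105,.082),YD); print(W2L(bot.read_state()["tool_pos"]))
```

```text
t 8.3 pos [ 0.4803 -0.1286  0.0866] ydir -11.69 q [-0.31  0.09  2.14 -0.    0.89 -0.1 ] F [-0.  -0.7 -0.2] w 0.0
 axes x [ 0.012 -0.006 -1.   ] y [ 0.979 -0.203  0.013] z [-0.203 -0.979  0.004]
 shift now cm [ 0.45 -1.15 -0.42]
 turn rotvec [-0.004  0.004 -0.013]  shift after turn cm [ 0.46 -1.14 -0.43]
[0.01722056 0.09356652 0.08662851]
```

Call:
arm_command --series '[[[-0.004,0.004,-0.013,0.2,-0.6,-0.4,0],[0,0,0,0.2,0,0,0],[0,0,0,0,0,0,0]]]'

```text
time: 8.6
tool_pos: [0.4768, -0.124, 0.0837]
tcp_rot: [1.356, 1.107, -1.354]
wrist_force: [0.3, 0.4, -0.6]
width: 0.004
```

Run:
```python
from go import *
import pickle
delta(L2W(.0215,.0005,.082),YD); print(W2L(bot.read_state()["tool_pos"]))
i=bot.camera_info("wrist");p,d=bot.read_camera("wrist")
cv2.imwrite("pics/wrist7.png",cv2.resize(p,None,fx=1.5,fy=1.5,interpolation=cv2.INTER_CUBIC))
```

```text
t 8.6 pos [ 0.4768 -0.124   0.0837] ydir -11.45 q [-0.31  0.09  2.15  0.    0.9  -0.11] F [ 0.3  0.4 -0.6] w 0.004
 axes x [ 0.002 -0.    -1.   ] y [ 0.98  -0.199  0.002] z [-0.199 -0.98  -0.   ]
 shift now cm [ 0.19  9.74 -0.06]
 turn rotvec [-0.    -0.    -0.002]  shift after turn cm [ 0.17  9.74 -0.06]
[0.02094782 0.09790165 0.08374073]
```

View pics/wrist7.png

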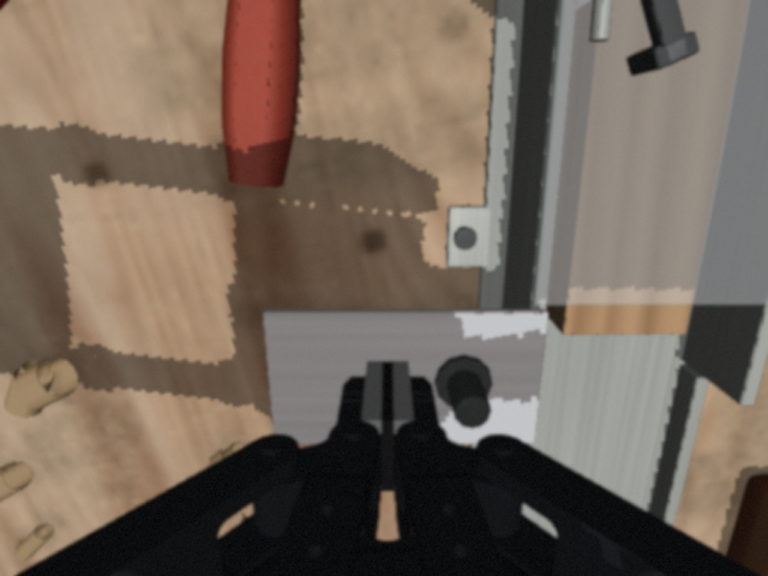

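Call:
arm_command --series '[[[0,0,0,0.1,1.3,0,0],[0,0,0,0,1.5,0,0],[0,0,0,0,1.5,0,0],[0,0,0,0,1.5,0,0],[0,0,0,0,1.5,0,0],[0,0,0,0,1,0,0],[0,0,0,0,0,0,0]]]'

```text
time: 9.35
tool_pos: [0.5642, -0.1416, 0.0832]
tcp_rot: [1.354, 1.11, -1.356]
wrist_force: [-0.1, -0.3, -0.4]
width: -0.004
```

Run:
```python
from go import *
import pickle
delta(L2W(.0215,.0005,.082),YD); print(W2L(bot.read_state()["tool_pos"]))
i=bot.camera_info("wrist");p,d=bot.read_camera("wrist")
cv2.imwrite("pics/wrist8.png",cv2.resize(p,None,fx=1.5,fy=1.5,interpolation=cv2.INTER_CUBIC))
```

```text
t 9.35 pos [ 0.5642 -0.1416  0.0832] ydir -11.42 q [-0.29  0.25  1.96 -0.    0.93 -0.09] F [-0.1 -0.3 -0.4] w -0.004
 axes x [-0.002  0.    -1.   ] y [ 0.98  -0.198 -0.002] z [-0.198 -0.98   0.   ]
 shift now cm [ 0.12  0.83 -0.04]
 turn rotvec [0.    0.    0.002]  shift after turn cm [ 0.12  0.83 -0.04]
[0.02112701 0.00876661 0.08318941]
```

View pics/wrist8.png

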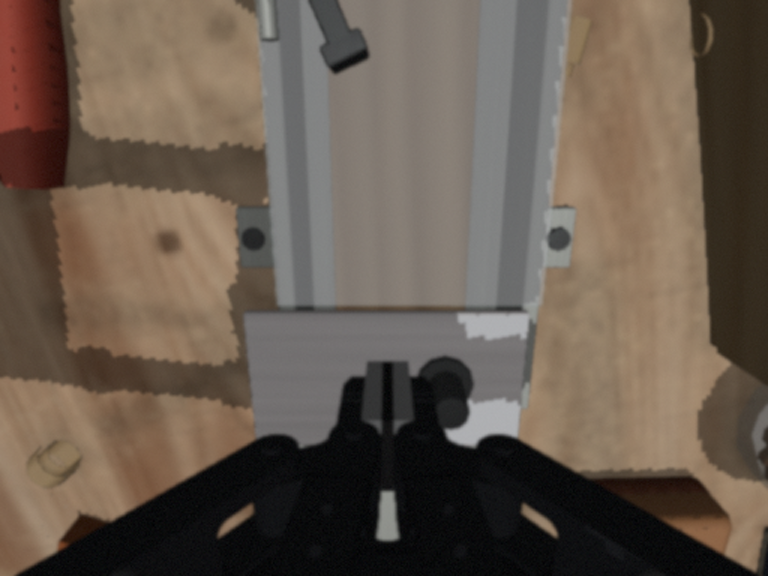

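The stud (445,405) now touches the finger and the door is nearly across. I'll push it to its stop in small steps.

Call:
arm_command --series '[[[0,0,0,0,0.5,0,0],[0,0,0,0,0.3,0,0],[0,0,0,0,0,0,0]]]'

```text
time: 9.7
tool_pos: [0.5711, -0.1429, 0.0829]
tcp_rot: [1.353, 1.111, -1.357]
wrist_force: [0.6, 0.3, -0.2]
width: 0.004
```

Call:
arm_command --series '[[[0,0,0,0,0.3,0,0],[0,0,0,0,0.2,0,0]]]'

```text
time: 9.9
tool_pos: [0.5728, -0.1432, 0.0825]
tcp_rot: [1.35, 1.117, -1.362]
wrist_force: [-8.6, 1.9, 6.5]
width: 0.004
```

Call:
arm_command --series '[[[0,0,0,0,0.3,0,0],[0,0,0,0,0.2,0,0]]]'

```text
time: 10.1
tool_pos: [0.5727, -0.1431, 0.0822]
tcp_rot: [1.346, 1.127, -1.37]
wrist_force: [-5.8, 1.3, 5.2]
width: -0.003
```

Call:
arm_command --series '[[[0,0,0,0,-0.8,0,0],[0,0,0,0,0,0,0],[0,0,0,-4,0,0,0],[0,0,0,-4.5,0,0,1],[0,0,0,-4.5,0,0,1],[0,0,0,-4,0,0,1],[0,0,0,0,0,0,1]]]'

```text
time: 10.8
tool_pos: [0.5685, -0.1423, 0.2573]
tcp_rot: [1.348, 1.123, -1.367]
wrist_force: [0.8, -0.8, 0.4]
width: 0.677
```

Run:
```python
from go import *
import pickle
delta(L2W(.10,.04,.25),YD-90); print(W2L(bot.read_state()["tool_pos"]))
i=bot.camera_info("wrist");p,d=bot.read_camera("wrist");pickle.dump((p,d,i),open("wrist9.pkl","wb"))
cv2.imwrite("pics/wrist9.png",cv2.resize(p,None,fx=1.5,fy=1.5,interpolation=cv2.INTER_CUBIC))
```

```text
t 10.8 pos [ 0.5685 -0.1423  0.2573] ydir -11.43 q [-0.29  0.11  1.78 -0.    1.27 -0.09] F [ 0.8 -0.8  0.4] w 0.677
 axes x [-0.017  0.004 -1.   ] y [ 0.98  -0.198 -0.018] z [-0.198 -0.98  -0.001]
 shift now cm [ 0.8  -3.54 -7.87]
 turn rotvec [1.571 0.013 0.014]  shift after turn cm [ 0.73 -7.87  3.56]
[0.02126977 0.00439939 0.25731625]
```

View pics/wrist9.png

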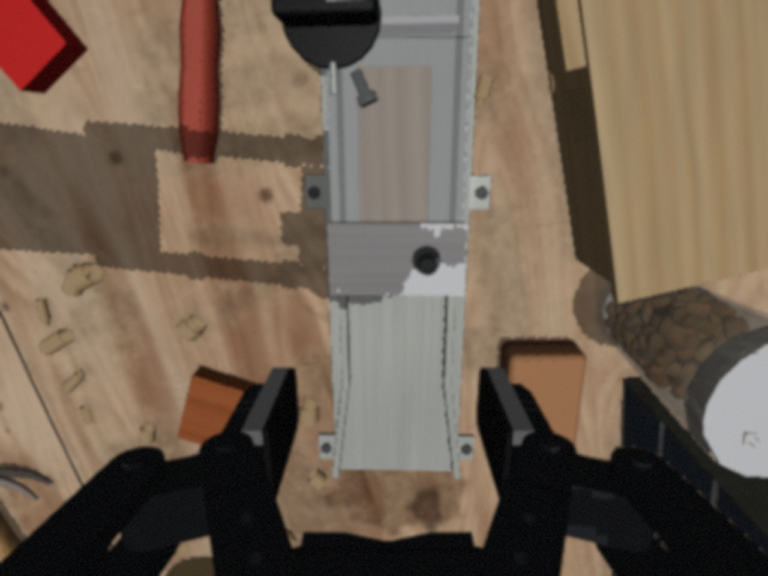

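Call:
arm_command --series '[[[0.149,0.001,0.001,0,0,0,1],[0.149,0.001,0.001,0,0,0,1],[0.149,0.001,0.001,0,0,0,1],[0.149,0.001,0.001,0,0,0,1],[0.149,0.001,0.001,0,0,0,1],[0.149,0,0,0,0,0,1],[0.149,0,0,0,0,0,1],[0.149,0,0,0,0,0,1],[0.149,0,0,0,0,0,1],[0.149,0,0,0,0,0,1]]]'

```text
time: 11.85
tool_pos: [0.562, -0.1402, 0.2385]
tcp_rot: [-2.118, 0.134, 2.177]
wrist_force: [0.1, -0.7, 0.1]
width: 1.003
```

Call:
arm_command --series '[[[0.081,0,0,0,0,0,1],[0,0,0,0,0,0,1]]]'

```text
time: 12.05
tool_pos: [0.5605, -0.1397, 0.2346]
tcp_rot: [-2.067, 0.223, 2.134]
wrist_force: [-0.8, -0.1, -0.2]
width: 0.997
```

Run:
```python
from go import *
import pickle
p,d,i=pickle.load(open("wrist9.pkl","rb"))
for n,uv,z in [("stud",(427,264),.076),("fl",(327,224),.054),("fr",(467,224),.054),("front",(395,67),.03)]:
    print(n,W2L(pix2z(i,[((uv[0]+.5)/1.5-.5,(uv[1]+.5)/1.5-.5)],z)[0]).round(4))
delta(L2W(.168,.041,.23),YD-90)
```

```text
stud [ 0.0217 -0.0187  0.076 ]
fl [0.0435 0.0481 0.054 ]
fr [ 0.0439 -0.0463  0.054 ]
front [0.1442 0.0027 0.03  ]
t 12.05 pos [ 0.5605 -0.1397  0.2346] ydir -102.62 q [-0.29  0.11  1.82  0.    1.24  1.5 ] F [-0.8 -0.1 -0.2] w 0.997
 axes x [-0.03   0.012 -0.999] y [-0.219 -0.976 -0.005] z [-0.975  0.218  0.032]
 shift now cm [  0.64 -14.52   3.1 ]
 turn rotvec [-0.02   0.032  0.006]  shift after turn cm [  0.46 -14.58   2.82]
```

Call:
arm_command --series '[[[-0.02,0.032,0.006,0,-3.6,0.7,1],[0,0,0,0,-3.6,0.7,1],[0,0,0,0,-3.6,0.7,1],[0,0,0,0,-3.6,0.7,1],[0,0,0,0,0,0,1],[0,0,0,0,0,0,1]]]'

```text
time: 12.65
tool_pos: [0.5595, 0.0108, 0.2274]
tcp_rot: [-2.116, 0.202, 2.129]
wrist_force: [0.1, -0.8, 0.3]
width: 1.001
```

Run:
```python
from go import *
import pickle
delta(L2W(.168,.041,.23),YD-90)
i=bot.camera_info("wrist");p,d=bot.read_camera("wrist");pickle.dump((p,d,i),open("wrist10.pkl","wb"))
cv2.imwrite("pics/wrist10.png",cv2.resize(p,None,fx=1.5,fy=1.5,interpolation=cv2.INTER_CUBIC))
```

```text
t 12.65 pos [0.5595 0.0108 0.2274] ydir -100.84 q [-0.03  0.07  1.88 -0.    1.2   1.73] F [ 0.1 -0.8  0.3] w 1.001
 axes x [-0.006 -0.    -1.   ] y [-0.188 -0.982  0.001] z [-0.982  0.188  0.006]
 shift now cm [-0.26  0.15 -0.26]
 turn rotvec [ 0.011  0.006 -0.001]  shift after turn cm [-0.26  0.15 -0.26]
```

View pics/wrist10.png

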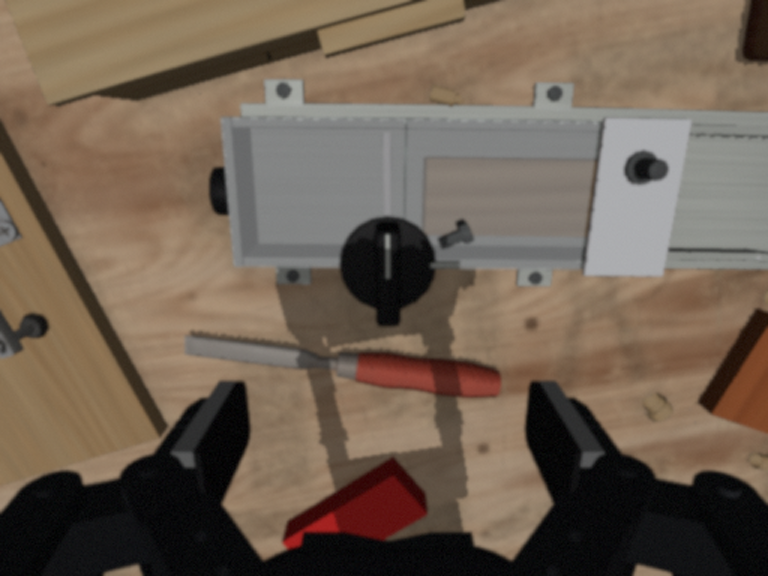

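Run:
```python
from go import *
import pickle
p,d,i=pickle.load(open("wrist10.pkl","rb"))
for n,uv,z in [("skirt",(388,263),.063),("skirtL",(341,263),.063),("skirtR",(435,263),.063),("barend far",(388,325),.095),("barR near",(388,230),.095),("L",(377,310),.095),("R",(400,310),.095)]:
    w=pix2z(i,[((uv[0]+.5)/1.5-.5,(uv[1]+.5)/1.5-.5)],z)[0];print(n,w.round(4),W2L(w).round(4))
c=cv2.resize(p[130:240,205:320],None,fx=5,fy=5,interpolation=cv2.INTER_CUBIC)
cv2.imwrite("pics/knobcrop.png",cv2.convertScaleAbs(c,alpha=2))
```

```text
skirt [0.564  0.0094 0.063 ] [0.169  0.0389 0.063 ]
skirtL [0.5694 0.0374 0.063 ] [0.1976 0.0392 0.063 ]
skirtR [ 0.5587 -0.0187  0.063 ] [0.1404 0.0386 0.063 ]
barend far [0.537  0.0146 0.095 ] [0.1688 0.0664 0.095 ]
barR near [0.5901 0.0045 0.095 ] [0.1694 0.0124 0.095 ]
L [0.547  0.0189 0.095 ] [0.175  0.0574 0.095 ]
R [0.5446 0.0064 0.095 ] [0.1622 0.0573 0.095 ]
```

View pics/knobcrop.png

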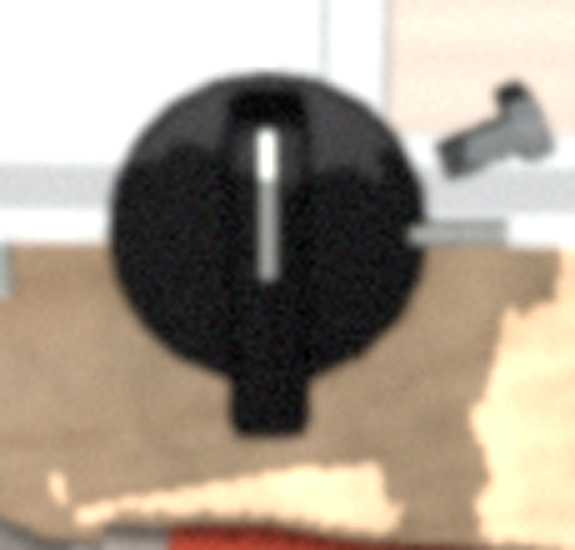

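Call:
arm_command --series '[[[0.011,0.006,-0.001,0,0.1,-0.4,0.5],[0,0,0,2,0,0,0.5],[0,0,0,2,0,0,0.5],[0,0,0,2,0,0,0.5],[0,0,0,2,0,0,0.5],[0,0,0,1.5,0,0,0.5],[0,0,0,0,0,0,0.5],[0,0,0,0,0,0,0.5]]]'

```text
time: 13.5
tool_pos: [0.5668, -0.0019, 0.1295]
tcp_rot: [-2.116, 0.227, 2.104]
wrist_force: [0.8, -0.2, 1.1]
width: 0.502
```

Run:
```python
from go import *
delta([.564,.0092,.088],YD-90)
```

```text
t 13.5 pos [ 0.5668 -0.0019  0.1295] ydir -102.2 q [-0.05  0.17  1.96 -0.    1.01  1.74] F [ 0.8 -0.2  1.1] w 0.502
 axes x [ 0.006 -0.002 -1.   ] y [-0.211 -0.977  0.001] z [-0.977  0.211 -0.006]
 shift now cm [ 4.15 -1.03  0.53]
 turn rotvec [-0.013 -0.006 -0.001]  shift after turn cm [ 4.15 -1.03  0.49]
```

Call:
arm_command --series '[[[-0.013,-0.006,-0.001,0,-1.0,0.5,0.5],[0,0,0,0,0,0,0.5],[0,0,0,0,0,0,0.5]]]'

```text
time: 13.8
tool_pos: [0.5656, 0.0088, 0.1321]
tcp_rot: [-2.12, 0.213, 2.112]
wrist_force: [-0.2, 0.2, -0.5]
width: 0.499
```

Run:
```python
from go import *
import pickle
delta([.564,.0092,.088],YD-90)
i=bot.camera_info("wrist");p,d=bot.read_camera("wrist");pickle.dump((p,d,i),open("wrist11.pkl","wb"))
cv2.imwrite("pics/wrist11.png",cv2.resize(p,None,fx=1.5,fy=1.5,interpolation=cv2.INTER_CUBIC))
```

```text
t 13.8 pos [0.5656 0.0088 0.1321] ydir -101.49 q [-0.03  0.16  1.96  0.    1.01  1.74] F [-0.2  0.2 -0.5] w 0.499
 axes x [ 0.004 -0.    -1.   ] y [-0.199 -0.98  -0.001] z [-0.98   0.199 -0.003]
 shift now cm [ 4.41 -0.01  0.18]
 turn rotvec [-0.001 -0.003  0.001]  shift after turn cm [ 4.41 -0.01  0.17]
```

View pics/wrist11.png

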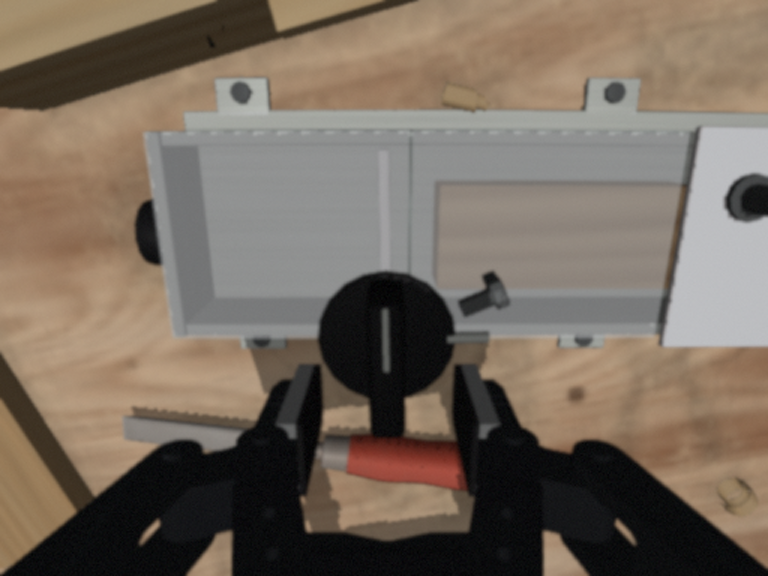

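Well aligned: the bar (387,355) is centred between the pads (310 and 465), and the skirt is central. Descending slowly.

Call:
arm_command --series '[[[0,-0.003,0,1,0,0.15,0.5],[0,0,0,1,0,0,0.5],[0,0,0,1,0,0,0.5],[0,0,0,0.7,0,0,0.5],[0,0,0,0,0,0,0.5]]]'

```text
time: 14.35
tool_pos: [0.5642, 0.0095, 0.0923]
tcp_rot: [-2.117, 0.211, 2.115]
wrist_force: [0.6, -0.2, -0.5]
width: 0.497
```

Run:
```python
from go import *
delta([.564,.0092,.088],YD-90)
```

```text
t 14.35 pos [0.5642 0.0095 0.0923] ydir -101.44 q [-0.03  0.21  1.99  0.    0.94  1.74] F [ 0.6 -0.2 -0.5] w 0.497
 axes x [ 0.001  0.001 -1.   ] y [-0.198 -0.98  -0.001] z [-0.98   0.198 -0.001]
 shift now cm [0.43 0.04 0.01]
 turn rotvec [ 0.    -0.001  0.001]  shift after turn cm [0.43 0.04 0.01]
```

Perfectly placed. Now I'll drop 2 mm and close lightly.

Call:
arm_command --series '[[[0,0,0,0.2,0,0,0.5],[0,0,0,0,0,0,0.1],[0,0,0,0,0,0,0.1],[0,0,0,0,0,0,0.1],[0,0,0,0,0,0,0.1],[0,0,0,0,0,0,0.1]]]' --newtons 40

```text
time: 14.95
tool_pos: [0.5639, 0.0095, 0.0896]
tcp_rot: [-2.116, 0.212, 2.116]
wrist_force: [0.6, 0.4, -1.9]
width: 0.158
```

Call:
arm_command --series '[[[0,0,0,0.4,0,0,0.1],[0,0,0,0.4,0,0,0.1],[0,0,0,0.2,0,0,0.1],[0,0,0,0.0,0,0,0.1]]]'

```text
time: 15.35
tool_pos: [0.564, 0.0095, 0.0825]
tcp_rot: [-2.116, 0.212, 2.116]
wrist_force: [-4.6, -0.4, 8.2]
width: 0.156
```

Run:
```python
from go import *
delta([.564,.0092,.081],YD-90)
```

```text
t 15.35 pos [0.564  0.0095 0.0825] ydir -101.46 q [-0.03  0.22  2.    0.    0.92  1.74] F [-4.6 -0.4  8.2] w 0.156
 axes x [-0.     0.001 -1.   ] y [-0.199 -0.98  -0.001] z [-0.98   0.199  0.   ]
 shift now cm [ 0.15  0.03 -0.01]
 turn rotvec [-0.     0.     0.001]  shift after turn cm [ 0.15  0.03 -0.01]
```

Call:
arm_command --series '[[[0,0,0,0.25,0,0,0.1],[0,0,0,0.1,0,0,0.1]]]'

```text
time: 15.55
tool_pos: [0.5641, 0.0095, 0.0816]
tcp_rot: [-2.115, 0.212, 2.117]
wrist_force: [-4.6, -0.7, 8.3]
width: 0.159
```

Call:
arm_command --series '[[[-0.08,0,0,0.15,0,0,0.1],[-0.08,0,0,0.15,0,0,0.1]]]'

```text
time: 15.75
tool_pos: [0.5642, 0.0098, 0.0814]
tcp_rot: [-2.202, 0.038, 2.204]
wrist_force: [-6.4, 0.6, 11.6]
width: 0.161
```

Run:
```python
from go import *
delta([.564,.0094,.081],YD-90)
```

```text
t 15.75 pos [0.5642 0.0098 0.0814] ydir -92.05 q [-0.03  0.22  2.    0.    0.92  1.58] F [-6.4  0.6 11.6] w 0.161
 axes x [-0.001  0.001 -1.   ] y [-0.036 -0.999 -0.001] z [-0.999  0.036  0.001]
 shift now cm [0.04 0.04 0.01]
 turn rotvec [0.164 0.001 0.001]  shift after turn cm [0.04 0.04 0.01]
```

Call:
arm_command --series '[[[-0.1,0,0,0.12,0,0,0.1],[-0.1,0,0,0.12,0,0,0.1],[-0.1,0,0,0.12,0,0,0.1]]]'

```text
time: 16.05
tool_pos: [0.564, 0.0105, 0.0815]
tcp_rot: [2.074, 0.291, -2.076]
wrist_force: [-5.3, 0.1, 8.6]
width: 0.156
```

Run:
```python
from go import *
delta([.564,.0094,.081],YD-90)
print(bot.read_state()["torque"])
```

```text
t 16.05 pos [0.564  0.0105 0.0815] ydir -74.2 q [-0.03  0.22  2.    0.    0.92  1.27] F [-5.3  0.1  8.6] w 0.156
 axes x [-0.002  0.002 -1.   ] y [ 0.272 -0.962 -0.003] z [-0.962 -0.272  0.001]
 shift now cm [0.05 0.11 0.03]
 turn rotvec [0.475 0.002 0.003]  shift after turn cm [ 0.05  0.11 -0.02]
[ 0.10002347  0.77025462 -0.060305  ]
```

Call:
arm_command --series '[[[-0.1,0,0,0.15,0.1,0,0.1],[-0.12,0,0,0.12,0,0,0.1],[-0.12,0,0,0.12,0,0,0.1],[-0.12,0,0,0.1,0,0,0.1],[-0.12,0,0,0.1,0,0,0.1]]]'

```text
time: 16.55
tool_pos: [0.5634, 0.0115, 0.0817]
tcp_rot: [1.699, 0.805, -1.702]
wrist_force: [-4.6, 1.1, 8.6]
width: 0.157
```

Run:
```python
from go import *
delta([.564,.0094,.081],YD-90)
print(bot.read_state()["torque"])
```

```text
t 16.55 pos [0.5634 0.0115 0.0817] ydir -39.67 q [-0.03  0.23  2.    0.01  0.93  0.66] F [-4.6  1.1  8.6] w 0.157
 axes x [-0.004  0.006 -1.   ] y [ 0.77  -0.638 -0.007] z [-0.638 -0.77  -0.002]
 shift now cm [0.07 0.19 0.12]
 turn rotvec [1.078 0.002 0.007]  shift after turn cm [ 0.07  0.2  -0.1 ]
[-0.05734689  0.81884502 -0.09973557]
```

Call:
arm_command --series '[[[-0.1,0.002,0.006,0.1,0.1,0.1,0.1],[-0.1,0,0,0.1,0.1,0,0.1],[-0.1,0,0,0.1,0,0,0.1]]]'

```text
time: 16.85
tool_pos: [0.5627, 0.012, 0.0815]
tcp_rot: [1.488, 1.013, -1.483]
wrist_force: [-4.4, -0.7, 9.1]
width: 0.156
```

Call:
arm_command --series '[[[-0.05,0,0,0.1,0,0,0.1],[-0.04,0,0,0,0,0,0.1]]]'

```text
time: 17.05
tool_pos: [0.5627, 0.0122, 0.0827]
tcp_rot: [1.424, 1.067, -1.419]
wrist_force: [-5.1, -1.4, 7.8]
width: 0.16
```

Run:
```python
from go import *
delta([.564,.0094,.081],YD-90)
print(bot.read_state()["torque"])
```

```text
t 17.05 pos [0.5627 0.0122 0.0827] ydir -16.62 q [-0.03  0.22  2.    0.01  0.93  0.26] F [-5.1 -1.4  7.8] w 0.16
 axes x [-0.003  0.009 -1.   ] y [ 0.958 -0.286 -0.005] z [-0.286 -0.958 -0.008]
 shift now cm [0.16 0.21 0.23]
 turn rotvec [ 1.481 -0.003  0.01 ]  shift after turn cm [ 0.17  0.24 -0.19]
[-0.3870883   0.75341093 -1.5317163 ]
```

The moment of -1.5 N m shows the end stop has been reached. Now I'll ease back a little, let the knob rise and release it.

Call:
arm_command --series '[[[0.05,0,0.005,-0.3,0,0,0.1],[0,0,0,-0.3,0,0,0.1],[0,0,0,-0.2,0,0,0.1],[0,0,0,0,0,0,0.1]]]'

```text
time: 17.45
tool_pos: [0.5624, 0.0121, 0.0893]
tcp_rot: [1.468, 1.031, -1.455]
wrist_force: [-0.8, 1.1, 2.5]
width: 0.158
```

Run:
```python
from go import *
delta([.564,.0094,.081],YD-90)
print(bot.read_state()["torque"])
```

```text
t 17.45 pos [0.5624 0.0121 0.0893] ydir -19.86 q [-0.03  0.21  2.    0.01  0.93  0.31] F [-0.8  1.1  2.5] w 0.158
 axes x [ 0.003  0.009 -1.   ] y [ 0.941 -0.34  -0.   ] z [-0.34  -0.94  -0.009]
 shift now cm [0.83 0.24 0.21]
 turn rotvec [ 1.424 -0.007  0.007]  shift after turn cm [ 0.83  0.23 -0.2 ]
[-0.16772596  0.10791805 -0.5821064 ]
```

Open to half, then rise straight up slowly.

Call:
arm_command --series '[[[0,0,0,0,0,0,0.5],[0,0,0,0,0,0,0.5],[0,0,0,0,0,0,0.5],[0,0,0,-1,0,0,0.5],[0,0,0,-1,0,0,0.5],[0,0,0,-1.5,0,0,0.5],[0,0,0,-3,0,0,0.5],[0,0,0,-4,0,0,0.5],[0,0,0,-4,0,0,0.5],[0,0,0,0,0,0,0.5]]]'

```text
time: 18.45
tool_pos: [0.5626, 0.0108, 0.2455]
tcp_rot: [1.465, 1.031, -1.449]
wrist_force: [1.5, 0.4, -0.1]
width: 0.499
```

Run:
```python
from go import *
import pickle
delta([.564,.0094,.081],YD-90)
for n in ["wrist","top","scene"]:
    i=bot.camera_info(n);p,d=bot.read_camera(n);pickle.dump((p,d,i),open(n+"_e.pkl","wb"))
    cv2.imwrite(f"pics/{n}_e.png",cv2.resize(p,None,fx=1.5,fy=1.5,interpolation=cv2.INTER_CUBIC))
```

```text
t 18.45 pos [0.5626 0.0108 0.2455] ydir -19.58 q [-0.03  0.05  1.86  0.01  1.22  0.31] F [ 1.5  0.4 -0.1] w 0.499
 axes x [ 0.005  0.008 -1.   ] y [ 0.942 -0.335  0.003] z [-0.335 -0.942 -0.009]
 shift now cm [16.45  0.13  0.23]
 turn rotvec [ 1.429 -0.009  0.004]  shift after turn cm [16.45  0.11 -0.16]
```

View pics/wrist_e.png

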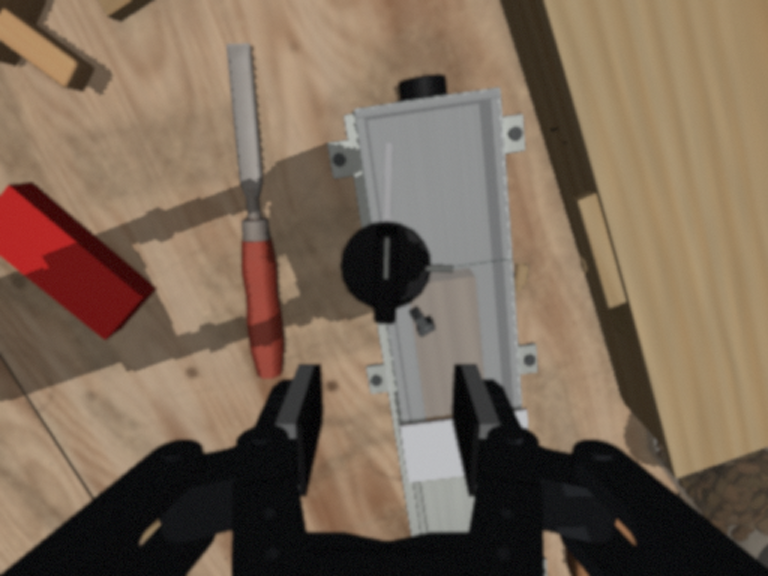

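View pics/scene_e.png

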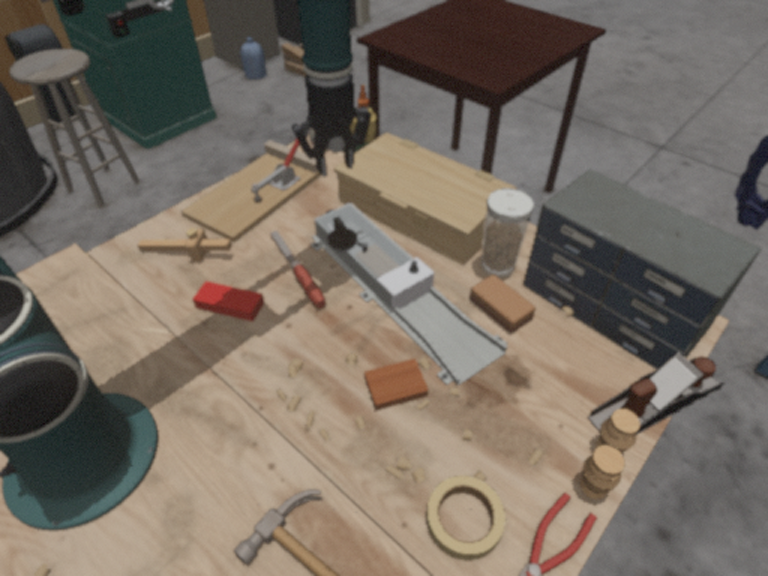

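The wrist view shows the bar (386,260) now turned along the lock, with the inner door edge at (388,180) lying along the near wall. The block is under the roof at (447,340), and the flange is across the channel at (435,450). In the scene view the bystanders look untouched. Now the last numeric checks.

Run:
```python
from go import *
import pickle
p,d,i=pickle.load(open("wrist_e.pkl","rb"))
g=lambda u,v:((u+.5)/1.5-.5,(v+.5)/1.5-.5)
def m(n,u,v,z): 
    w=pix2z(i,[g(u,v)],z)[0];print(n,W2L(w).round(4),"depth z",px2d(i,[g(u,v)],d)[0][2].round(4))
m("bar a",387,238,.095);m("bar b",386,278,.095);m("skirt",360,265,.063);m("skirt",412,265,.063);m("blk front",447,270,.03);m("bar end",385,318,.095);m("flange front",435,419,.054);
a=W2L(pix2z(i,[g(387,238)],.095)[0]);b=W2L(pix2z(i,[g(386,278)],.095)[0]);print("bar angle rel lock y",np.arctan2(*(a-b)[[1,0]]),np.arctan2(*(b-a)[[1,0]])-np.pi/2)
p,d,i=pickle.load(open("top_e.pkl","rb"));cv2.imwrite("pics/top_ec.png",cv2.resize(p[120:270,110:360],None,fx=3.2,fy=3.2,interpolation=cv2.INTER_CUBIC))
```

```text
bar a [0.1947 0.0362 0.095 ] depth z 0.0935
bar b [0.1714 0.0401 0.095 ] depth z 0.0943
skirt [0.1734 0.0568 0.063 ] depth z 0.0625
skirt [0.1686 0.0234 0.063 ] depth z 0.0626
blk front [ 0.1528 -0.0017  0.03  ] depth z 0.0622
bar end [0.1468 0.0442 0.095 ] depth z 0.0936
flange front [0.0471 0.0211 0.054 ] depth z 0.0507
bar angle rel lock y -0.16626458807018799 1.4045317387247085
```

View pics/top_ec.png

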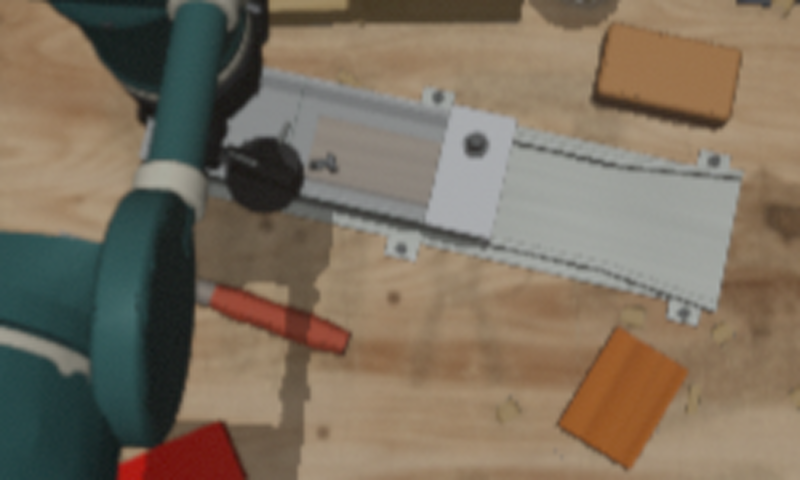

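Run:
```python
from go import *
import pickle
p,d,i=pickle.load(open("top_e.pkl","rb"))
for n,u,v,z in [("stud",475,142,.076),("knob",265,172,.063),("blkrear",430,165,.03),("blkfront a",316,114,.03),("blkfront b",306,176,.03)]:
    print(n,W2L(pix2z(i,[(110+u/3.2,120+v/3.2)],z)[0]).round(4))
bot.finish_job()
```

```text
stud [ 0.0206 -0.0138  0.076 ]
knob [0.1702 0.0418 0.063 ]
blkrear [0.0522 0.0013 0.03  ]
blkfront a [ 0.1488 -0.0183  0.03  ]
blkfront b [0.1444 0.0318 0.03  ]
the job is handed in; nothing more can be done
```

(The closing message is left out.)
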